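# Click-tighten the bone clamp

### The arm

A 7-joint arm with a two-finger parallel gripper is mounted at the origin on the work surface. World frame = base frame: x ahead of the robot, y to its left, z up, the work surface at z = 0. Lengths are in m, angles in rad, forces in N, time in s.
With the tool pointing down it reaches from about 0.425 to 0.925 m from the base axis. Payload 6.8 kg.
Tool frame: the origin (TCP) lies on the centre line of the jaws, within the pads' length; the fingertips stand 8 mm ahead of it and the grasp point (between the pads) lies 11 mm behind it (bot.tips_ahead is the distance from the TCP to the fingertips, in m); z points along the fingers, y is the line along which they close (so a half turn about z gives the same grasp; the last joint's range is limited). The gripper opens to 85 mm and grips with 20 to 120 N. Pads are 22 mm wide; open, the fingers measure 114 mm over their backs; the gripper's body (76 mm by 85 mm) begins 54 mm behind the grasp point. The pads swing forward as they close: fully open they stand 13 mm farther back than shut.
Start: joints at [1.138, 0.477, 0.022, 1.555, -0.011, 1.109, -0.083], TCP at [0.215, -0.64, 0.239] pointing down, gripper open.
Joint ranges: [-2.96, 2.96], [-0.34, 2.1], [-1.41, 1.46], [0.24, 2.44], [-1.37, 4.51], [0.17, 1.92], [-2.96, 2.96]. Speed limits (rad/s): [2.39, 2.39, 3.14, 3.14, 3.14, 3.14, 3.14].

### API

Orientations are given as a unit quaternion [w, x, y, z].
In Python, from station import bot gives the robot as it stands.
- The arm moves only by the tool send_rows, never from a script. Its argument "deltas" is text: rows parted by semicolons, each of 4 numbers parted by spaces: the shift along the tool's x, y, z in m, then the turn about the tool's z in degrees. In form: x y z spin; .... A call has 1 to 5 rows; each row is the pose to reach, as a shift and turn from the pose commanded when the call began, along the tool's axes at that moment; what a row does not reach only later rows make up. A row lasts 1/10 s, in which the tool goes at most 50 mm and 8.59 degrees, less where a joint would pass 70% of its speed; a pose out of reach is approached as far as the arm can. A call with a gripper value outside its range is refused whole. "claw" is the opening, from 0 (shut) to 1 (fully open), set as the call begins (left out, the last holds). The fingers move at their own pace and stop on an object; "force" is the grip in N (left out, the last holds). Time passes only in rows, so rows that repeat a pose let the fingers close. It gives the time, the measured TCP pose, the force, the opening and the grip force at its end, in the units of the state.
- bot.get_obs(): the state, without advancing time (a new reading comes with each control period).
- bot.read_camera(name): name is "scene" or "top" or "wrist"; returns a dict with "img" (400x640x3 uint8, red, green, blue), "depth" (400x640 float32, m along the optical axis (not along the pixel's ray), 0 where there is no reading), "fx", "fy", "cx", "cy" (pixels), "camera_from_world" (4x4, takes a point from world to camera coordinates). Camera axes: x right, y up, looking along -z (the intrinsics and any distortion apply to the point x, -y, -z); pixel columns grow to the right and rows downward; lengths in m; the calibration is good to about 2 mm. A picture is of the moment at which its call begins.
- bot.hand_in(): hands the job in; it is judged then, once.
Trained networks look in a picture, given as the dict that the camera call returned (one of the last four; its "shot" number tells which), for a name from the list of things; names that differ only in an ending like _2 or _b are one class to them, and where a whole thing is asked for, a point or a joint stands for the part that bears it (a point fixed in the world has none). Each returns a list of dicts, best first, with "confidence" (0 to 1); they miss things now and then, are a little off and sometimes report something else, mostly with a low value. They report only what shows in the picture. A call takes as long as a camera call.
- bot.masks_of(picture, query): "mask" (400x640 bool, what is visible of it).
- bot.landmark_of(picture, query): "xyz" ([x, y, z] in m, in world coordinates, good to about 4 mm: a listed point, or the origin of a listed thing).
The state is a dict: "t": time; "q": joint angles; "joint_vel": joint speeds; "joint_torque": joint torques, N m; "eef_pos": TCP position; "tool_rot": TCP orientation; "contact_force": force on the tool from outside, world axes, zero at the start; "torque": the same for the moment, N m; "gripper_width": opening from 0.0 (shut) to 1.0 (fully open); "grasp_force": force on a finger pad.
Only numpy, scipy, OpenCV 4.12 (cv2) and the standard library are available. Lean on these libraries where they do the work, as an engineer would, in place of code of your own. Each camera call takes 0.05 s, during which the arm holds its last target. There are 200 camera calls.

### The job

Tighten the bone clamp's screw: push or pull the wrench's black grip clockwise (seen from above) until the wrench breaks over at its red pivot with a felt click. Then stop at once so that the screw is not driven any further and the bone is not crushed, and take the gripper away, leaving the wrench kinked on the screw. Leave the jar, the brush and the loose fossil where they are.

Things in the scene. Friction and masses are not known exactly. Their poses are not given: they have to be found in the camera images.
- clamp: Bone clamp fixed to the bench: aluminium plate 150 x 170 x 18 mm (x, y; y from -75 to +95), a pale bone along x at y = +50 (about 150 long, top at 69), a blue strap along y over it, top at 72 mm, held by one upright screw. Origin on the underside, on the screw's axis; z up.
- bolt_axis (a point): Point on the clamp screw's upright axis at the height of the wrench's centre line, 95 mm above the bench. The wrench turns level about the vertical through this point; its socket (top at 105 mm) stays on the screw.
- wrench_grip (a point): Middle of the wrench's level black grip, 28 mm diameter, 95 mm above the bench, 200 mm from the screw's axis while straight; grip from 136 to 241 mm, tip at 247. x axis along the handle away from the screw, z up. At the start it points to the robot's right and somewhat ahead. Pulled here the wrench resists with about 5 N, rising smoothly to about 7 N at the click, then nothing.
- bolt (a joint): Angle of the clamp screw, rad, growing as it is tightened (clockwise from above). Starts between 0 and 0.2, stays where it is left. The wrench clicks after a further 0.15 to 0.4 rad, different at each start; the socket sits on any tooth, so the wrench's direction does not tell this angle.
- click (a joint): Break-over joint of the wrench, rad, at the red pivot 30 mm from the screw's axis, same sense as the screw. About 0 = straight. At the set torque the handle gives way: within 6 mm at the grip the resistance falls to nothing, then it springs over by itself to about 0.11 (its stop, 19 mm at the grip) and stays kinked. Let go too early, it springs straight. Pulling on against the stop drives the screw on.
- jar: Bystander: amber jar with white cap, 56 mm diameter, 75 mm high, loose, left of the clamp. Origin at the centre of its underside.
- brush: Bystander: cleaning brush about 170 mm long, loose, lying on the bench to the right of the wrench's sweep. Origin at its underside.
- fossil: Bystander: loose brown-and-cream fossil fragment, about 70 x 35 x 36 mm, on the bench beyond the brush, to the right. Origin at the centre of its underside.

How it is judged:
By the outcome, as a careful person would: the job done as asked, in the order asked, and still so for the second after the job is handed in, with the robot touching nothing.
It also fails if it takes over 40 s, if anything falls off the work surface, if the arm or the gripper's body presses on something with over 40 N, if the wrist force passes 120 N, or if a joint passes its speed limit or range.

## Working session

There is one attempt and no reset: what is moved stays moved. The work goes in short steps, Python scripts to look and compute and a tool call to move; the robot and the scene stay as the last step left them, time stands still between calls to the robot, and variables do not carry over. Pictures are saved under pics/ and viewed, at most 10 in all, crops included, and the job is handed in when it is done.

Besides the shell and the picture viewer there is one more tool, called after "Call:" in YAML: its name, and indented under it one key for each argument. send_rows: Moves the arm, as the interface text tells. Its arguments: {"type":"object","properties":{"deltas":{"type":"string"},"claw":{"type":"number"},"force":{"type":"number"}},"required":["deltas"]}

```bash
mkdir -p pics
python3 - <<'E'
from station import bot
import cv2,numpy as np
o=bot.get_obs()
for k in ("t","eef_pos","tool_rot","contact_force","gripper_width"): print(k,o[k])
for c in ("scene","top"):
    p=bot.read_camera(c)
    cv2.imwrite(f"pics/{c}0.png",p["img"][:,:,::-1])
    for n in ("bolt_axis","wrench_grip","clamp","jar","brush","fossil"):
        r=bot.landmark_of(p,n)
        print(c,n,[(np.round(d["xyz"],3),round(d["confidence"],2)) for d in r[:2]])
E
```

```text
t 0.0
eef_pos [ 0.21518771 -0.63917799  0.23829763]
tool_rot [-9.00519142e-04  9.86843672e-01  1.61674697e-01 -2.22444980e-04]
contact_force [-0.17412845 -0.4408751  -0.19381058]
gripper_width 0.9969365505307758
scene bolt_axis [(array([0.524, 0.133, 0.092]), 0.82)]
scene wrench_grip [(array([ 0.599, -0.052,  0.096]), 0.73)]
scene clamp [(array([0.521, 0.134, 0.   ]), 0.66)]
scene jar [(array([ 0.567,  0.424, -0.003]), 0.76)]
scene brush [(array([ 0.462, -0.311,  0.001]), 0.92), (array([0.563, 0.425, 0.   ]), 0.63)]
scene fossil [(array([ 0.703, -0.297, -0.   ]), 0.69)]
top bolt_axis [(array([0.524, 0.136, 0.095]), 0.75)]
top wrench_grip [(array([ 0.592, -0.048,  0.092]), 0.91)]
top clamp [(array([0.525, 0.135, 0.002]), 0.68)]
top jar [(array([0.569, 0.422, 0.003]), 0.81)]
top brush [(array([ 0.457, -0.319,  0.001]), 0.86), (array([ 0.71 , -0.297,  0.001]), 0.27)]
top fossil [(array([ 0.708, -0.294,  0.001]), 0.64)]
```

```bash
python3 -c "
import cv2,numpy as np
a=cv2.imread('pics/scene0.png');b=cv2.imread('pics/top0.png')
cv2.imwrite('pics/both0.png',cv2.resize(np.vstack([a,b]),(480,600),interpolation=cv2.INTER_AREA))"
```

```text
(no output)
```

View pics/top0.png

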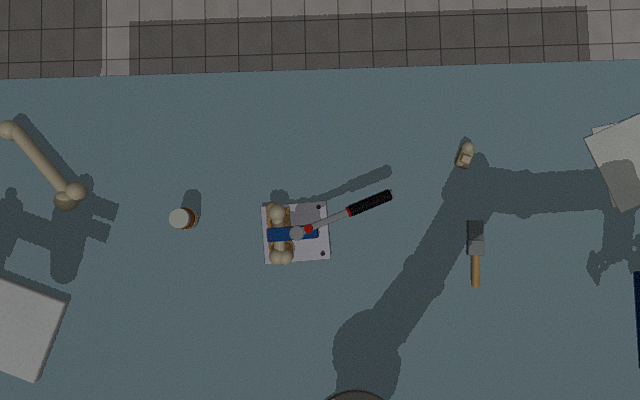

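View pics/scene0.png

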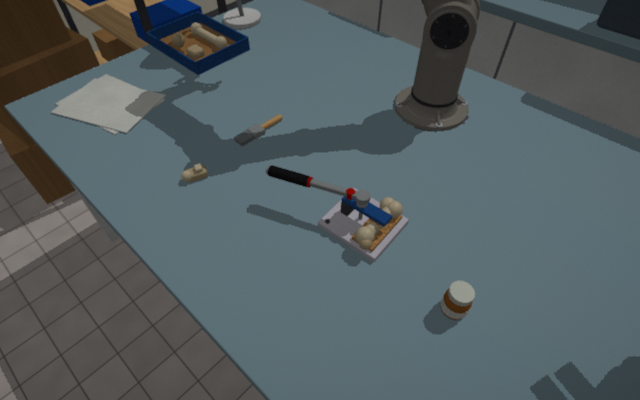

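The wrench points along (0.35, -0.93) from the screw. Clockwise pulls it toward the robot, nearly along tool -x. I'll use the shut fingers as a post behind the far side of the grip. After the click the handle will spring clear of the post.

Call:
send_rows:
  deltas: "0.036 -0.027 0 0; 0.072 -0.054 0 0; 0.11 -0.081 0 0; 0.148 -0.109 0 0; 0.186 -0.137 0 0"
  claw: 0
  force: 40

```text
t: 1.2
eef_pos: [0.3488, -0.449, 0.2396]
tool_rot: [0.0, 0.987, 0.162, 0.0]
contact_force: [0.5, -0.4, -0.1]
gripper_width: 0.14
grasp_force: 0.0
```

Call:
send_rows:
  deltas: "0.038 -0.028 0 0; 0.076 -0.056 0 0; 0.114 -0.084 0 0; 0.152 -0.112 0 0; 0.19 -0.14 0 0"

```text
t: 1.7
eef_pos: [0.4843, -0.2557, 0.2397]
tool_rot: [0.0, 0.987, 0.162, 0.0]
contact_force: [0.7, -1.1, -0.1]
gripper_width: -0.004
grasp_force: 0.0
```

Call:
send_rows:
  deltas: "0.038 -0.028 0 0; 0.076 -0.056 0 0; 0.114 -0.084 0 0; 0.152 -0.112 0 0; 0.152 -0.112 0 0"

```text
t: 2.2
eef_pos: [0.595, -0.094, 0.2396]
tool_rot: [-0.002, 0.986, 0.167, 0.002]
contact_force: [0.2, 1.4, -0.3]
gripper_width: -0.002
grasp_force: 0.0
```

Call:
send_rows:
  deltas: "0.033 -0.025 0 0; 0.066 -0.049 0 0; 0.066 -0.049 0 0; 0.066 -0.049 0 0"

```text
t: 2.6
eef_pos: [0.6387, -0.0343, 0.239]
tool_rot: [-0.0, 0.987, 0.163, -0.0]
contact_force: [-0.6, -0.8, 0.5]
gripper_width: -0.0
grasp_force: 0.0
```

```bash
cat > h.py <<'E'
from station import bot
import numpy as np
from scipy.spatial.transform import Rotation as R
def look(cams=("scene","top"),names=("bolt_axis","wrench_grip")):
    o=bot.get_obs(); M=R.from_quat(np.roll(o["tool_rot"],-1)).as_matrix(); e=np.array(o["eef_pos"])
    print("t",o["t"],"tcp",e.round(4),"F",np.round(o["contact_force"],2),"toolx",M[:,0].round(3))
    for c in cams:
        p=bot.read_camera(c)
        for n in names:
            for d in bot.landmark_of(p,n)[:1]:
                print(c,n,np.round(d["xyz"],4),round(d["confidence"],2),"in tool",(M.T@(np.array(d["xyz"])-e)).round(4))
    return p
E
python3 -c "
from h import *
import cv2
look()
p=bot.read_camera('wrist'); cv2.imwrite('pics/w1.png',p['img'][:,:,::-1])"
```

```text
t 2.6 tcp [ 0.6387 -0.0343  0.239 ] F [-0.57 -0.78  0.48] toolx [ 0.947  0.321 -0.   ]
scene bolt_axis [0.5252 0.1335 0.091 ] 0.57 in tool [-0.0536 -0.1953  0.1481]
scene wrench_grip [ 0.6005 -0.0522  0.0994] 0.89 in tool [-0.0418  0.0047  0.1397]
top bolt_axis [0.5257 0.1341 0.0955] 0.83 in tool [-0.0529 -0.1957  0.1436]
top wrench_grip [ 0.5951 -0.0521  0.0944] 0.77 in tool [-0.0469  0.0029  0.1447]
```

View pics/w1.png

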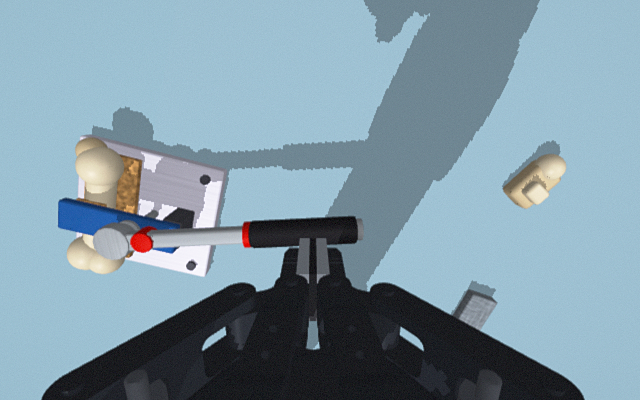

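The wrist view shows the grip at cols 245–362, rows 215–247, with the shut fingertips lined up on it along the handle. The landmarks put the grip about 44 mm toward tool -x, at z about 0.095, which matches the spec. I'll descend behind it.

Call:
send_rows:
  deltas: "0 0 0.045 0; 0 0 0.09 0; 0 0 0.13 0; 0 0 0.154 0; 0 0 0.154 0"

```text
t: 3.45
eef_pos: [0.6356, -0.0356, 0.0815]
tool_rot: [-0.001, 0.987, 0.161, -0.004]
contact_force: [-0.8, -0.7, -0.1]
gripper_width: -0.0
grasp_force: 0.0
```

Call:
send_rows:
  deltas: "-0.004 0 0 0; -0.008 0 0 0; -0.011 0 0 0; -0.014 0 0 0; -0.014 0 0 0"

```text
t: 3.95
eef_pos: [0.6253, -0.0399, 0.0862]
tool_rot: [0.0, 0.987, 0.161, 0.0]
contact_force: [0.2, 0.3, -0.5]
gripper_width: -0.001
grasp_force: 0.0
```

Call:
send_rows:
  deltas: "-0.002 0 0 0; -0.004 0 0 0; -0.006 0 0 0; -0.008 0 0 0; -0.008 0 0 0"

```text
t: 4.45
eef_pos: [0.6177, -0.0421, 0.0853]
tool_rot: [-0.0, 0.987, 0.162, 0.0]
contact_force: [0.6, -0.1, 0.1]
gripper_width: 0.001
grasp_force: 0.2
```

Call:
send_rows:
  deltas: "-0.002 0 0 0; -0.004 0 0 0; -0.006 0 0 0; -0.006 0 0 0"

```text
t: 4.85
eef_pos: [0.6138, -0.0438, 0.0861]
tool_rot: [0.0, 0.987, 0.162, 0.002]
contact_force: [5.2, -0.4, -0.6]
gripper_width: 0.002
grasp_force: 2.5
```

Call:
send_rows:
  deltas: "-0.002 0.0002 0 0.6; -0.004 0.0004 0 1.2; -0.006 0.0006 0 1.7; -0.008 0.0008 0 2.3; -0.008 0.0008 0 2.3"

```text
t: 5.35
eef_pos: [0.6067, -0.0473, 0.0862]
tool_rot: [0.0, 0.99, 0.142, 0.002]
contact_force: [5.4, -0.4, -0.5]
gripper_width: -0.001
grasp_force: 2.7
```

Call:
send_rows:
  deltas: "-0.002 0.0002 0 0.6; -0.004 0.0004 0 1.2; -0.006 0.0006 0 1.7; -0.008 0.0008 0 2.3; -0.008 0.0008 0 2.3"

```text
t: 5.85
eef_pos: [0.5995, -0.0505, 0.0863]
tool_rot: [0.0, 0.993, 0.122, 0.002]
contact_force: [6.7, 0.5, -0.4]
gripper_width: -0.001
grasp_force: 2.9
```

Call:
send_rows:
  deltas: "-0.002 0.0002 0 0.6; -0.004 0.0004 0 1.2; -0.006 0.0006 0 1.7; -0.008 0.0008 0 2.3; -0.008 0.0008 0 2.3"

```text
t: 6.35
eef_pos: [0.5921, -0.0534, 0.0864]
tool_rot: [0.0, 0.995, 0.102, 0.003]
contact_force: [6.1, -0.9, -1.4]
gripper_width: 0.002
grasp_force: 3.1
```

Call:
send_rows:
  deltas: "-0.002 0.0002 0 0.6; -0.004 0.0004 0 1.2; -0.006 0.0006 0 1.7; -0.006 0.0006 0 1.7"

```text
t: 6.75
eef_pos: [0.5866, -0.0554, 0.0864]
tool_rot: [0.0, 0.996, 0.087, 0.003]
contact_force: [6.4, -0.8, -0.6]
gripper_width: 0.002
grasp_force: 3.2
```

Call:
send_rows:
  deltas: "-0.002 0.0002 0 0.6; -0.004 0.0004 0 1.2; -0.006 0.0006 0 1.7; -0.006 0.0006 0 1.7"

```text
t: 7.15
eef_pos: [0.5809, -0.0572, 0.0865]
tool_rot: [0.0, 0.997, 0.072, 0.003]
contact_force: [7.6, -2.0, -0.7]
gripper_width: 0.001
grasp_force: 3.4
```

Call:
send_rows:
  deltas: "-0.002 0.0002 0 0.6; -0.004 0.0004 0 1.2; -0.004 0.0004 0 1.2"

```text
t: 7.45
eef_pos: [0.5771, -0.0583, 0.0865]
tool_rot: [0.001, 0.998, 0.062, 0.003]
contact_force: [8.3, -2.0, -1.2]
gripper_width: -0.002
grasp_force: 3.5
```

Call:
send_rows:
  deltas: "-0.002 0.0002 0 0.6; -0.004 0.0004 0 1.2; -0.004 0.0004 0 1.2"

```text
t: 7.75
eef_pos: [0.5734, -0.0594, 0.0866]
tool_rot: [0.001, 0.999, 0.051, 0.003]
contact_force: [6.4, -3.0, -1.4]
gripper_width: 0.0
grasp_force: 3.6
```

Call:
send_rows:
  deltas: "-0.002 0.0002 0 0.6; -0.004 0.0004 0 1.2; -0.004 0.0004 0 1.2"

```text
t: 8.05
eef_pos: [0.5695, -0.0603, 0.0866]
tool_rot: [0.001, 0.999, 0.041, 0.003]
contact_force: [8.1, -3.0, -1.5]
gripper_width: 0.002
grasp_force: 3.7
```

Call:
send_rows:
  deltas: "-0.002 0.0002 0 0.6; -0.004 0.0004 0 1.2; -0.004 0.0004 0 1.2"

```text
t: 8.35
eef_pos: [0.5657, -0.0612, 0.0866]
tool_rot: [0.001, 1.0, 0.03, 0.003]
contact_force: [9.3, -3.0, -0.4]
gripper_width: -0.003
grasp_force: 3.8
```

Call:
send_rows:
  deltas: "-0.002 0.0002 0 0.6; -0.004 0.0004 0 1.2; -0.004 0.0004 0 1.2"

```text
t: 8.65
eef_pos: [0.5618, -0.062, 0.0867]
tool_rot: [0.001, 1.0, 0.02, 0.004]
contact_force: [7.8, -3.7, -0.2]
gripper_width: 0.001
grasp_force: 3.9
```

Call:
send_rows:
  deltas: "-0.002 0.0002 0 0.6; -0.004 0.0004 0 1.2; -0.004 0.0004 0 1.2"

```text
t: 8.95
eef_pos: [0.5579, -0.0628, 0.0867]
tool_rot: [0.001, 1.0, 0.009, 0.004]
contact_force: [9.3, -4.3, -1.0]
gripper_width: 0.002
grasp_force: 4.0
```

```bash
python3 -c "
from h import *
import cv2
p=look()
a=p['img'][:,:,::-1][150:310,220:440]
cv2.imwrite('pics/t2.png',cv2.resize(a,None,fx=3,fy=3,interpolation=cv2.INTER_CUBIC))"
```

```text
t 8.95 tcp [ 0.5579 -0.0628  0.0867] F [ 9.28 -4.32 -1.05] toolx [1.    0.018 0.007]
scene bolt_axis [ 4.635e-01 -3.134e-01  3.000e-04] 0.63 in tool [-0.0995  0.2487  0.0861]
scene wrench_grip [ 0.5351 -0.0637  0.0967] 0.96 in tool [-0.0227  0.0005 -0.0102]
top bolt_axis [0.5234 0.1361 0.0941] 0.84 in tool [-0.0309 -0.1994 -0.008 ]
top wrench_grip [ 0.5307 -0.0649  0.0903] 0.57 in tool [-0.0272  0.0016 -0.0038]
```

View pics/t2.png

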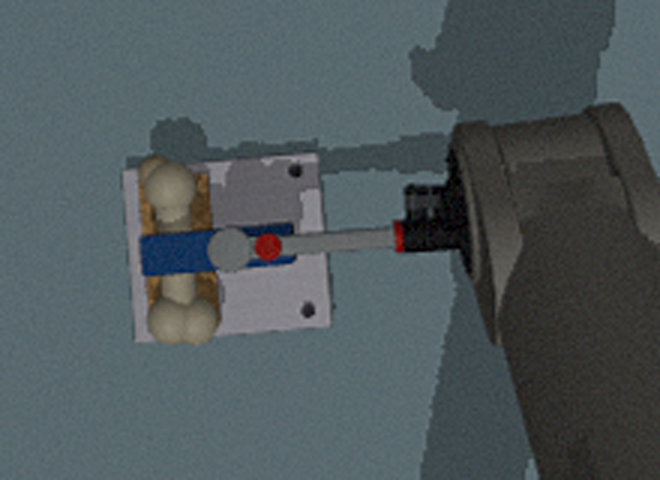

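The top view shows the socket (230,248), red pivot (268,246) and handle (400,237) still in line, so the wrench hasn't kinked. It has turned about 0.33 rad, so the click should be close.

Call:
send_rows:
  deltas: "-0.002 0.0006 0 0.6; -0.004 0.0012 0 1.2; -0.004 0.0012 0 1.2"

```text
t: 9.55
eef_pos: [0.554, -0.0635, 0.0867]
tool_rot: [0.001, 1.0, -0.001, 0.004]
contact_force: [7.8, -3.1, -0.3]
gripper_width: -0.0
grasp_force: 4.1
```

Call:
send_rows:
  deltas: "-0.002 0.0006 0 0.6; -0.004 0.0012 0 1.2; -0.004 0.0012 0 1.2"

```text
t: 9.85
eef_pos: [0.55, -0.0642, 0.0867]
tool_rot: [0.0, 1.0, -0.012, 0.004]
contact_force: [9.0, -1.5, -0.1]
gripper_width: -0.001
grasp_force: 4.1
```

Call:
send_rows:
  deltas: "-0.002 0.0004 0 0.6; -0.004 0.0008 0 1.2; -0.004 0.0008 0 1.2"

```text
t: 10.15
eef_pos: [0.5461, -0.0647, 0.0867]
tool_rot: [0.0, 1.0, -0.022, 0.004]
contact_force: [9.3, -1.7, -0.2]
gripper_width: 0.002
grasp_force: 4.2
```

Call:
send_rows:
  deltas: "-0.002 0.0004 0 0.6; -0.004 0.0008 0 1.2; -0.004 0.0008 0 1.2"

```text
t: 10.45
eef_pos: [0.5378, -0.0651, 0.0853]
tool_rot: [0.0, 0.999, -0.032, -0.001]
contact_force: [-0.7, 0.1, 0.0]
gripper_width: -0.005
grasp_force: 0.0
```

The force fell to zero and the wrench broke over. I'll check the kink before backing off.

```bash
python3 -c "
from h import *
import cv2
p=look()
a=p['img'][:,:,::-1][180:300,250:410]
cv2.imwrite('pics/t3.png',cv2.resize(a,None,fx=4,fy=4,interpolation=cv2.INTER_CUBIC))"
```

```text
t 10.45 tcp [ 0.5378 -0.0651  0.0853] F [-0.69  0.11  0.01] toolx [ 0.998 -0.065 -0.001]
scene bolt_axis [0.5236 0.1331 0.0904] 0.69 in tool [-0.027  -0.1969 -0.0051]
scene wrench_grip [ 0.51   -0.0626  0.0956] 0.59 in tool [-0.0279 -0.0007 -0.0103]
top bolt_axis [0.5239 0.1356 0.0938] 0.84 in tool [-0.0269 -0.1994 -0.0085]
top wrench_grip [ 0.5074 -0.0643  0.0949] 0.55 in tool [-0.0304  0.0011 -0.0096]
```

View pics/t3.png

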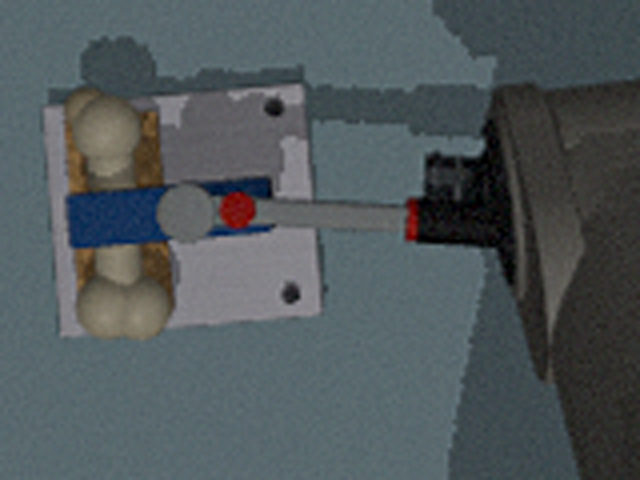

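The handle is now visibly kinked at the pivot: socket (187,211), pivot (238,208), grip start (412,220). The fingers are clear of it, so I'll back off along +x and then go up.

Call:
send_rows:
  deltas: "0.008 0 0 0; 0.018 0 0 0; 0.03 0 0 0; 0.03 0 0 0; 0.03 0 0 0"

```text
t: 11.25
eef_pos: [0.5687, -0.0668, 0.0851]
tool_rot: [-0.0, 0.999, -0.032, -0.0]
contact_force: [-0.7, 0.4, 0.3]
gripper_width: -0.0
grasp_force: 0.0
```

Call:
send_rows:
  deltas: "0 0 -0.03 0; 0 0 -0.07 0; 0 0 -0.11 0; 0 0 -0.15 0; 0 0 -0.15 0"

```text
t: 11.75
eef_pos: [0.5713, -0.0669, 0.2412]
tool_rot: [0.0, 0.999, -0.032, 0.005]
contact_force: [-0.6, -0.0, 0.9]
gripper_width: 0.0
grasp_force: 0.0
```

Call:
send_rows:
  deltas: "0.01 0.04 0 0; 0.02 0.08 0 0; 0.03 0.12 0 0; 0.04 0.15 0 0; 0.04 0.15 0 0"

```text
t: 12.25
eef_pos: [0.5975, -0.2254, 0.2342]
tool_rot: [0.001, 0.999, -0.036, -0.001]
contact_force: [-1.1, -1.4, 0.1]
gripper_width: 0.004
grasp_force: 0.0
```

```bash
python3 -c "
from h import *
import cv2
p=look(names=('bolt_axis','wrench_grip','jar','brush','fossil'))
a=p['img'][:,:,::-1][180:300,250:410]
cv2.imwrite('pics/t4.png',cv2.resize(a,None,fx=4,fy=4,interpolation=cv2.INTER_CUBIC))"
```

```text
t 12.25 tcp [ 0.5975 -0.2254  0.2342] F [-1.13 -1.43  0.12] toolx [ 0.997 -0.072 -0.001]
scene wrench_grip [ 0.5116 -0.0642  0.0963] 0.71 in tool [-0.0971 -0.155   0.1375]
scene jar [ 0.567   0.4245 -0.001 ] 0.69 in tool [-0.0769 -0.6467  0.2334]
scene brush [ 0.4607 -0.3153  0.0008] 0.95 in tool [-0.1296  0.0989  0.2338]
scene fossil [ 0.7052 -0.2963 -0.0023] 0.7 in tool [0.1129 0.0623 0.2365]
top bolt_axis [0.523  0.1387 0.0963] 0.63 in tool [-0.1003 -0.3582  0.1369]
top wrench_grip [ 0.5109 -0.0624  0.0948] 0.68 in tool [-0.0979 -0.1567  0.139 ]
top jar [0.5661 0.4194 0.001 ] 0.63 in tool [-0.0774 -0.6415  0.2314]
top brush [ 0.4602 -0.3178  0.0028] 0.95 in tool [-0.1299  0.1014  0.2318]
top fossil [ 7.097e-01 -2.970e-01 -5.000e-04] 0.79 in tool [0.1174 0.0627 0.2347]
```

View pics/t4.png

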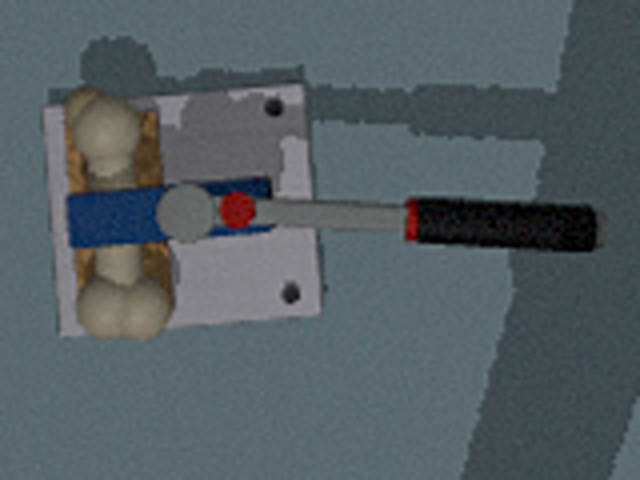

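The wrench stays kinked: socket (187,211), pivot (238,208), grip to (600,228). The gripper is clear and the jar, brush and fossil haven't moved.

```bash
python3 -c "
from station import bot
print(bot.hand_in())"
```

```text
the job is handed in; nothing more can be done
None
```

I tightened the clamp screw until the wrench clicked, stopped there with the wrench left kinked, moved the gripper clear without disturbing the jar, brush or fossil, and handed the job in at about 12 s; no verdict came back.

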